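Hold the hardness gauge on a mosaic's test pad

ROBOT

A 6-joint arm with a two-finger parallel gripper is mounted at the origin on the work surface. World frame = base frame: x ahead of the robot, y to its left, z up, the work surface at z = 0. Lengths are in m, angles in rad, forces in N, time in s.
With the tool pointing down it reaches from about 0.25 to 0.775 m from the base axis. Payload 4 kg.
Tool frame: the origin (TCP) lies on the centre line of the jaws, within the pads' length; the fingertips stand 25 mm ahead of it and the grasp point (between the pads) lies 6 mm ahead of it; z points along the fingers, y is the line along which they close (so a half turn about z gives the same grasp; the last joint's range is limited). The gripper opens to 94 mm and grips with 3 to 60 N. Pads are 16 mm wide; open, the fingers measure 119 mm over their backs; the gripper's body (75 mm by 177 mm) begins 78 mm behind the grasp point.
Start: joints at [1.053, 0.087, 1.371, -0, 1.684, -0.103], TCP at [0.222, 0.503, 0.231] pointing down, gripper open.
Joint ranges: [-3.1, 3.1], [-0.76, 2.03], [0.27, 2.55], [-1.08, 4.22], [0.17, 2.65], [-2.57, 2.57]. Speed limits (rad/s): [2.79, 2.79, 3.14, 3.14, 3.14, 3.14].

INTERFACE

Orientations are given as [roll, pitch, yaw] about the fixed x, y, z axes, in that order (R = Rz(yaw) Ry(pitch) Rx(roll)).
In Python, from bench import robot, imaging gives the robot as it stands. The module is installed in compiled form; this text tells all that it offers.
- The arm moves only by the tool drive_tool, never from a script. Its argument "series" is a list of rows, each a list of 3 entries, a list of its own where there are three numbers: the finger opening in m, from 0 to 0.094, then the shift along the tool's x, y, z in m, then the turn, a rotation vector about the tool's x, y, z in rad. A call has 1 to 5 rows; each row is the pose to reach, as a shift and turn from the pose commanded when the call began, along the tool's axes at that moment; what a row does not reach only later rows make up. A row lasts 1/8 s, in which the tool goes at most 62.5 mm and 10.7 degrees, less where a joint would pass 70% of its speed; a pose out of reach is approached as far as the arm can. A call with a gripper value outside its range is refused whole. The fingers move at their own pace and stop on an object; the grip force is fixed at half the most. Time passes only in rows, so rows that repeat a pose let the fingers close. It gives the time, the measured TCP pose, the force, the opening and the grip force at its end, in the units of the state.
- robot.get_obs(): the state, without advancing time (a new reading comes with each control period).
- imaging.snapshot(name): name is "scene" or "side" or "wrist"; returns the picture (384x512x3 uint8, red, green, blue); there is no depth.
- imaging.get_calibration(name): a dict with "intrinsics" (3x3 intrinsics, pixels), "position" and "rotation" of the camera in the world. Camera axes: x right, y up, looking along -z (the intrinsics and any distortion apply to the point x, -y, -z); pixel columns grow to the right and rows downward; lengths in m; the calibration is good to about 2 mm. The wrist camera is an equidistant fisheye: a pixel r from the principal point sees the ray r / f radians off the axis. A picture is of the moment at which its call begins: read the wrist's pose just before it. get_calibration takes no time and is no camera call; for the wrist camera it gives the pose at the moment of the call.
- robot.close_job(): hands the job in; it is judged then, once.
The state is a dict: "time": time; "joint_positions": joint angles; "qvel": joint speeds; "joint_torque": joint torques, N m; "tool_pos": TCP position; "ee_rot": TCP orientation; "wrist_force": force on the tool from outside, world axes, zero at the start; "wrist_torque": the same for the moment, N m; "width": finger opening in m; "finger_force": force on a finger pad.
Only numpy, scipy, OpenCV 4.12 (cv2) and the standard library are available. Lean on these libraries where they do the work, as an engineer would, in place of code of your own. Each camera call takes 0.05 s, during which the arm holds its last target. There are 200 camera calls.

TASK

Check that the cement of the mosaic in the wooden tray has set: first slide the clear hand-rest bridge along the tray, by its blue handle, right up to the stop at the far end from where it stands, so that the yellow test pad is uncovered. Then lift the orange hardness gauge out of its stand and press it gently, upright, onto the red dot of the test pad until its spring plunger is about half-way in, touching nothing but the pad. Finish while still holding it there steadily at that pressure; leave the other things on the table where they are.

Things in the scene. Friction and masses are not known exactly. Their poses are not given: they have to be found in the camera images.
- tray: Fixed wooden tray 300 (its x) x 340 (its y) x 60 mm high, walls 18 mm thick, filled to 45 mm height with hard grey cement with shards let in. Origin: centre of its underside, z up. It stands at a different place and yaw each time.
- bridge (a joint): Hand-rest bridge: clear deck 90 mm wide (tray's y) on dark runners, lying across the tray in its x, deck top 76 mm above the table. Captive; slides only along the tray's +y (to the robot's left) with about 2 N friction and stays where left. Value in m: 0 at the tray's -y end, 0.20 at the stop at the +y end. Starts at 0 to 0.04, over the test pad.
- bridge_handle (a point): On the middle line of the bridge's blue block handle, 118 mm above the table and level with the block's top. The block is 60 mm (tray's x) x 30 mm (tray's y), standing 42 mm above the deck: pinch it from above with the fingers closing along the tray's y. Axes as the tray's.
- pad: Fixed round yellow test pad, 40 mm diameter, 4 mm thick, on the cement bed near the tray's -y end, a red dot of 20 mm diameter in its centre. Origin: centre of its underside, on the bed at 45 mm height; its flat level top is 49 mm above the table.
- stand: Fixed wooden block 76 x 76 x 65 mm with an upright blind hole of 25 mm diameter, 60 mm deep, in its centre; the gauge stands in it. Origin: centre of its underside, z up.
- gauge: Loose gauge, 0.10 to 0.20 kg, nose down in the stand. Origin: centre of the underside of its black collar (36 x 36 x 6 mm), on the stand's top 65 mm above the table; z up the gauge, x and y square to its grip. Orange square grip 24 x 24 mm, 6 to 90 mm above the origin, cap to 96. Below the origin: round nose, diameter 18, to 30 mm; steel plunger to 52 mm.
- plunger (a joint): How far the gauge's spring plunger is pushed in, m: 0 fully out, 0.016 fully in (rigid from there). The spring takes 1.2 N to begin and 0.4 N for each further mm (about 4.4 N half-way). It moves along the gauge's axis.
- gauge_tip (a point): Centre of the flat steel end (10 mm diameter) of the plunger; 52 mm below the gauge's origin on its axis when the plunger is out.
- roll: Bystander: paper towel roll, 110 mm diameter, 230 mm high, standing to the left. Origin: centre of its underside.
- tub: Bystander: cardboard tub, about 84 mm wide, 100 mm high, to the right. Origin: centre of its underside.
- jar: Bystander: amber jar, 66 mm diameter, 85 mm high, to the right. Origin: centre of its underside.
- brush: Bystander: brush lying to the left of the tray, roughly along x. Origin on the table near its middle.
- scraper: Bystander: flat scraper lying to the right of the tray, roughly along x. Origin on the table near its middle.
- dish: Bystander: white bowl, 120 mm wide, 40 mm high, near the robot on the left. Origin: centre of its underside.
Things that resemble listed ones, but are neither listed nor needed, are in the scene too. Of the things that look like the gauge, the middle-sized one is meant.

How it is judged:
On the way, in this order (a step that is already met when the one before it is completed fails the run):
1. the bridge is slid up to its stop (value of joint bridge above 0.185 m), for 0.2 s.
2. the gauge is lifted clear of its stand by the fingers (height (world z) of gauge_tip above 0.066 m and contact force between gauge and the fingers above 0.5 N and contact force between gauge and stand below 0.1 N), for 0.2 s.
At the end, for the whole second after the job is handed in: For the last second: bridge at 0.185 m or more; gauge in the fingers, still, within 0.10 rad of vertical, tip within 10 mm of the dot's centre, plunger 4 to 12 mm in, 1.5 to 9 N on the pad, gauge not on the tray; loose things within 30 mm of their starts (value of joint bridge above 0.185 m and value of joint plunger between 0.004 and 0.012 m and contact force between gauge and pad between 1.5 and 9 N and horizontal distance between gauge_tip and pad below 0.01 m and angle between gauge's own z axis and vertical below 0.1 rad and height (world z) of gauge above 0.08 m and contact force between gauge and the fingers above 1 N and contact force between gauge and tray below 0.2 N and linear speed of gauge below 0.02 m/s and distance of each of roll, tub, jar, brush, scraper, dish from where it was at the start of the episode below 0.03 m); the arm keeps its last pose, push and grip.
It fails at once if the gauge is pressed hard on the pad (over 20 N) (contact force between gauge and pad above 20 N).
It fails at once if one of the loose things around (paper roll, tub, jar, brush, scraper, dish) is moved by more than 30 mm (distance of any of roll, tub, jar, brush, scraper, dish from where it was at the start of the episode above 0.03 m).
It also fails if it takes over 54 s, if anything falls off the work surface, if the arm or the gripper's body presses on something with over 40 N, if the wrist force passes 120 N, or if a joint passes its speed limit or range.

## Working session

There is one attempt and no reset: what is moved stays moved. The work goes in short steps, Python scripts to look and compute and a tool call to move; the robot and the scene stay as the last step left them, time stands still between calls to the robot, and variables do not carry over. Pictures are saved under pics/ and viewed, at most 10 in all, crops included, and the job is handed in when it is done.

Besides the shell and the picture viewer there is one more tool, called after ">>>" in YAML: its name, and indented under it one key for each argument. drive_tool: Moves the arm, as the interface text tells. Its arguments: {"type":"object","properties":{"series":{"type":"array"}},"required":["series"]}

```bash
mkdir -p pics; cat > h.py <<'E'
import numpy as np, cv2
from bench import robot, imaging
def ray(c,u,v,fish=False):
    K=np.array(c["intrinsics"]);x=(u-K[0,2])/K[0,0];y=(v-K[1,2])/K[1,1]
    if fish:
        r=np.hypot(x,y);s=np.sin(r)/r if r>1e-9 else 1;d=np.array([x*s,-y*s,-np.cos(r)])
    else: d=np.array([x,-y,-1.])
    return np.array(c["position"]),np.array(c["rotation"])@d
def onz(c,u,v,z,fish=False):
    p,d=ray(c,u,v,fish);return p+d*(z-p[2])/d[2]
def proj(c,P):
    q=np.array(c["rotation"]).T@(np.array(P)-np.array(c["position"]));K=np.array(c["intrinsics"])
    return K[0,0]*q[0]/-q[2]+K[0,2],K[1,1]*-q[1]/-q[2]+K[1,2]
def snap(n,f):
    c=imaging.get_calibration(n);im=imaging.snapshot(n);cv2.imwrite(f"pics/{f}.png",im[:,:,::-1]);return c,im
E
python3 - <<'E'
from h import *
for n in ["scene","side","wrist"]:
    c,im=snap(n,n+"0");print(n,c)
print(robot.get_obs())
a=[cv2.imread(f"pics/{n}0.png") for n in ["scene","side"]]
E
```

```text
scene {'intrinsics': array([[402.71812837,   0.        , 254.15726554],
       [  0.        , 402.71812837, 196.76166273],
       [  0.        ,   0.        ,   1.        ]]), 'position': array([ 1.31452548, -0.44845839,  0.95358488]), 'rotation': array([0.81723733, 0.00529212, 1.042786  ])}
side {'intrinsics': array([[360.99208115,   0.        , 253.12604435],
       [  0.        , 360.99208115, 188.84149468],
       [  0.        ,   0.        ,   1.        ]]), 'position': array([ 0.2809982 , -1.01360315,  0.69996108]), 'rotation': array([ 1.04680546, -0.01732161, -0.21678509])}
wrist {'intrinsics': array([[297.31863964,   0.        , 255.09121357],
       [  0.        , 297.31863964, 195.05091709],
       [  0.        ,   0.        ,   1.        ]]), 'position': array([0.15386865, 0.53346927, 0.38325507]), 'rotation': array([-0.25525828,  0.00201373,  1.15685602])}
{'time': 0.15, 'joint_positions': array([ 1.05291839e+00,  8.78117217e-02,  1.37190237e+00,  8.17310318e-06,
        1.68358909e+00, -1.03122365e-01]), 'qvel': array([-0.00014413, -0.00045071, -0.00350188, -0.00029944,  0.00184964,
        0.00043032]), 'joint_torque': array([ 8.03115818e-04, -3.40644407e+01, -3.02792931e+01,  7.17555103e-02,
        3.05614807e-02, -1.23104564e-04]), 'tool_pos': array([0.22145772, 0.50303463, 0.22956093]), 'ee_rot': array([-3.13989206e+00, -1.84159952e-04,  2.72683784e+00]), 'wrist_force': array([-0.24092608, -1.16030088, -0.01706135]), 'wrist_torque': array([-0.00713562, -0.0127753 , -0.01544371]), 'finger_force': 0.0, 'width': 0.09384011937942596}
```

```bash
cat > p.py <<'E'
E
sed -i 's/^import numpy as np, cv2/import numpy as np, cv2\nfrom scipy.spatial.transform import Rotation as R/; s/np.array(c\["rotation"\])/R.from_euler("xyz",c["rotation"]).as_matrix()/g' h.py; rm p.py
```

```text
(no output)
```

View pics/scene0.png

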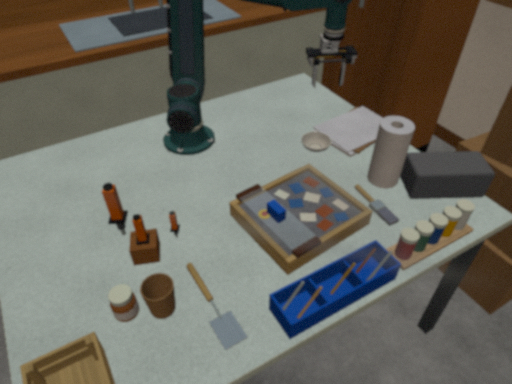

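View pics/side0.png

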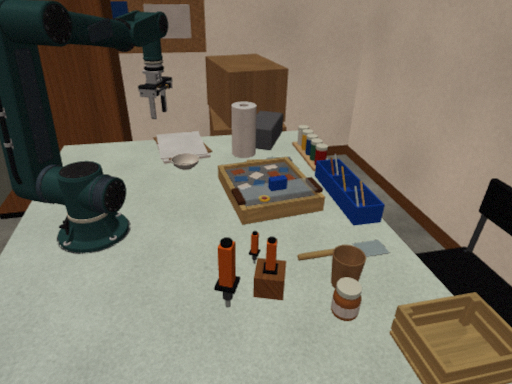

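```bash
python3 - <<'E'
from h import *
C={n:imaging.get_calibration(n) for n in("scene","side")}
for n in C:
    im=cv2.imread(f"pics/{n}0.png");h=cv2.cvtColor(im,cv2.COLOR_BGR2HSV)
    c=C[n]
    for nm,lo,hi in[("orange",(3,190,120),(11,255,255)),("blue",(105,150,60),(125,255,255)),("yellow",(15,140,140),(28,255,255)),("wood",(8,70,70),(24,190,230))]:
        m=cv2.inRange(h,lo,hi)
        k,l,s,ce=cv2.connectedComponentsWithStats(m)
        for i in range(1,k):
            if s[i,4]>(15 if nm!="wood" else 700): print(n,nm,s[i],ce[i].round(1))
            if nm=="wood" and s[i,4]>700:
                hu=cv2.convexHull(np.argwhere(l==i)[:,::-1].astype(np.int32));ap=cv2.approxPolyDP(hu,6,True)[:,0]
                print([(tuple(int(t) for t in q),onz(c,*q,.06).round(3)[:2].tolist()) for q in ap])
a=cv2.imread("pics/scene0.png")[150:280,215:385];b=cv2.imread("pics/side0.png")[150:310,200:340]
o=np.zeros((560,800,3),np.uint8)
a=cv2.resize(a,None,fx=2.4,fy=2.4);b=cv2.resize(b,None,fx=2.7,fy=2.7)
o[:a.shape[0],:a.shape[1]]=a;o[:b.shape[0],415:415+b.shape[1]]=b
cv2.imwrite("pics/c1.png",o)
E
```

```text
scene blue [268 201  17  20 236] [275.9 210.3]
scene blue [291 200  11   7  41] [295.4 203.1]
scene blue [430 230  12  12  55] [435.3 235.5]
scene blue [ 271  258  125   79 4139] [326.2 293.2]
scene wood [   0    0  168   83 5822] [54.  36.3]
[((167, 45), [-0.793, 0.227]), ((0, 82), [-0.796, -0.603]), ((0, 0), [-2.092, -0.478]), ((128, 0), [-1.636, 0.274]), ((167, 33), [-0.952, 0.289])]
scene wood [ 204    0  121   38 1334] [250.   15.2]
[((324, 10), [-0.791, 1.291]), ((205, 36), [-0.799, 0.457]), ((218, 0), [-1.318, 0.798])]
scene wood [ 388    0   93  147 1151] [434.   92.3]
[((480, 0), [-0.406, 2.303]), ((458, 136), [0.593, 0.874]), ((414, 146), [0.554, 0.681]), ((388, 114), [0.339, 0.756]), ((471, 1), [-0.423, 2.234])]
scene wood [459  86  53  92 773] [487.2 146.5]
[((509, 177), [0.846, 0.824]), ((459, 142), [0.622, 0.845]), ((511, 86), [0.448, 1.406])]
scene wood [ 230  165  141  109 2695] [299.4 226.8]
[((370, 213), [0.736, 0.3]), ((287, 273), [0.794, -0.048]), ((232, 215), [0.526, -0.073]), ((230, 203), [0.475, -0.054]), ((309, 165), [0.446, 0.277])]
scene wood [141 274  32  4
[... 1208 characters left out ...]
 ((210, 135), [0.439, 0.603]), ((205, 56), [0.624, 2.65]), ((256, 53), [1.153, 2.756])]
side wood [ 218  157  107   68 2492] [268.8 195.2]
[((322, 210), [0.72, -0.109]), ((242, 224), [0.451, -0.136]), ((218, 166), [0.432, 0.268]), ((287, 157), [0.727, 0.3]), ((324, 196), [0.76, -0.028])]
side wood [ 298  245   68   65 1392] [341.3 266. ]
[((359, 305), [0.654, -0.499]), ((337, 305), [0.604, -0.489]), ((298, 254), [0.574, -0.301]), ((360, 249), [0.75, -0.315])]
side wood [ 390  292  122   92 9019] [454.5 340.5]
[((511, 382), [0.848, -0.726]), ((422, 383), [0.683, -0.694]), ((390, 334), [0.682, -0.585]), ((397, 307), [0.737, -0.522]), ((475, 292), [0.948, -0.518]), ((511, 327), [0.95, -0.622])]
```

View pics/c1.png

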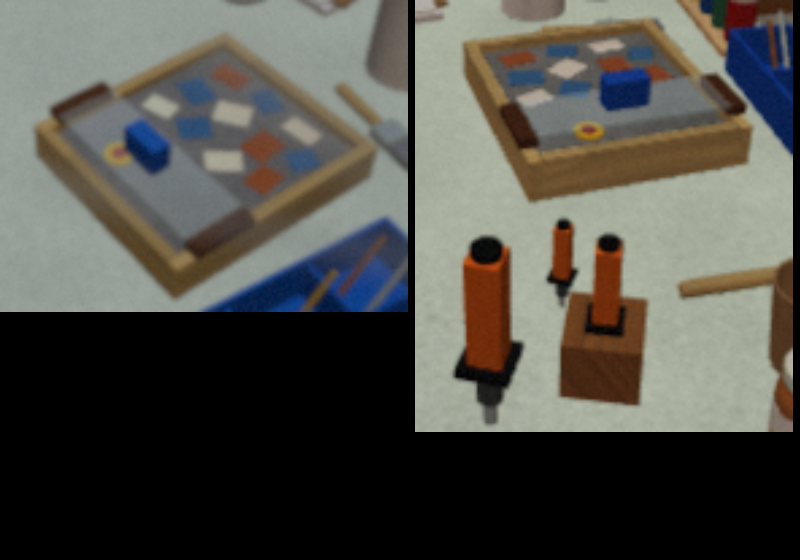

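```bash
python3 - <<'E'
from h import *
C={n:imaging.get_calibration(n) for n in("scene","side")}
S=lambda x,y:(215+x/2.4,150+y/2.4)
D=lambda x,y:(200+(x-415)/2.7,150+y/2.7)
# order: (-x,-y),(-x,+y),(+x,+y),(+x,-y)
for n,f,q in[("scene",S,[(38,130),(225,37),(375,150),(178,270)]),("side",D,[(530,163),(465,45),(650,22),(750,130)])]:
    P=np.array([onz(C[n],*f(*a),.06)[:2] for a in q]);e=np.roll(P,-1,0)-P
    print(n,P.round(3).tolist(),P.mean(0).round(4),np.linalg.norm(e,axis=1).round(3),[round(float(np.arctan2(*v[::-1])),3) for v in e])
print("handle",onz(C["scene"],*S(147,138),.118),onz(C["side"],*D(625,78),.118))
print("pad",onz(C["side"],*D(588,131),.049),onz(C["scene"],*S(118,153),.049))
print("gauge top",onz(C["side"],*D(609,243),.161),onz(C["scene"],139,217,.161))
P=np.array([onz(C["side"],*D(*a),.065)[:2] for a in[(562,338),(573,293),(648,298),(643,344)]]);e=np.roll(P,-1,0)-P
print("stand",P.mean(0),np.linalg.norm(e,axis=1).round(3),[round(float(np.arctan2(*v[::-1])),3) for v in e])
P=np.array([onz(C["side"],*D(*a),.068)[:2] for a in[(585,331),(590,308),(626,310),(623,334)]]);e=np.roll(P,-1,0)-P
print("collar",P.mean(0),np.linalg.norm(e,axis=1).round(3),[round(float(np.arctan2(*v[::-1])),3) for v in e])
E
```

```text
scene [[0.481, -0.054], [0.448, 0.275], [0.736, 0.304], [0.768, -0.023]] [0.6083 0.1256] [0.331 0.29  0.329 0.288] [1.673, 0.102, -1.475, -3.034]
side [[0.467, -0.063], [0.433, 0.262], [0.724, 0.289], [0.755, -0.041]] [0.5948 0.1118] [0.327 0.292 0.332 0.288] [1.675, 0.093, -1.479, -3.067]
handle [0.61608956 0.02916665 0.118     ] [0.60422594 0.01823746 0.118     ]
pad [0.55711474 0.01209979 0.049     ] [0.5626568  0.02092184 0.049     ]
gauge top [ 0.48215775 -0.35265752  0.161     ] [ 0.4923454  -0.33851255  0.161     ]
stand [ 0.48631381 -0.34411775] [0.063 0.073 0.064 0.074] [1.18, -0.297, -1.939, 2.839]
collar [ 0.48382554 -0.35113687] [0.032 0.034 0.033 0.035] [1.18, -0.279, -1.932, 2.831]
```

>>> drive_tool:
  series:
    - [0.094,[0,0,-0.06],[0,0,0]]
    - [0.094,[-0.548,-0.282,-0.06],[0,0,-0.51]]
    - [0.094,[-0.548,-0.282,-0.06],[0,0,-0.51]]
    - [0.094,[-0.548,-0.282,-0.06],[0,0,-0.51]]
    - [0.094,[-0.548,-0.282,-0.06],[0,0,-0.51]]

```text
time: 0.78
tool_pos: [0.3706, 0.3199, 0.2903]
ee_rot: [3.142, -0.0, -3.044]
wrist_force: [0.5, -0.6, -0.8]
width: 0.0939
finger_force: 0.0
```

>>> drive_tool:
  series:
    - [0.094,[-0.035,-0.053,0],[0,0,0]]
    - [0.094,[-0.07,-0.106,0],[0,0,0]]
    - [0.094,[-0.105,-0.159,0],[0,0,0]]
    - [0.094,[-0.14,-0.212,0],[0,0,0]]
    - [0.094,[-0.175,-0.265,0],[0,0,0]]

```text
time: 1.4
tool_pos: [0.567, 0.0764, 0.2902]
ee_rot: [3.141, -0.0, -3.047]
wrist_force: [0.7, 0.0, 0.5]
width: 0.094
finger_force: 0.0
```

>>> drive_tool:
  series:
    - [0.094,[-0.034,-0.05,0.01],[0,0,0]]
    - [0.094,[-0.034,-0.05,0.03],[0,0,0]]
    - [0.094,[-0.034,-0.05,0.03],[0,0,0]]
    - [0.094,[-0.034,-0.05,0.03],[0,0,0]]

```text
time: 1.9
tool_pos: [0.6046, 0.0322, 0.2613]
ee_rot: [3.141, 0.001, -3.046]
wrist_force: [-0.1, 0.8, 0.1]
width: 0.0938
finger_force: 0.0
```

```bash
python3 - <<'E'
from h import *
c,im=snap("wrist","w1");print(c);o=robot.get_obs();print(o["tool_pos"],o["ee_rot"],o["joint_positions"])
E
```

```text
{'intrinsics': array([[297.31863964,   0.        , 255.09121357],
       [  0.        , 297.31863964, 195.05091709],
       [  0.        ,   0.        ,   1.        ]]), 'position': array([0.53093587, 0.02594931, 0.41501604]), 'rotation': array([-2.55989195e-01,  3.79228661e-04,  1.66765718e+00])}
[0.60474694 0.03232585 0.26189007] [-3.14145814e+00  1.92601048e-03 -3.04525187e+00] [-4.02630189e-02  2.07508447e-01  1.17318414e+00  1.31340751e-04
  1.75897368e+00 -1.70737530e+00]
```

View pics/w1.png

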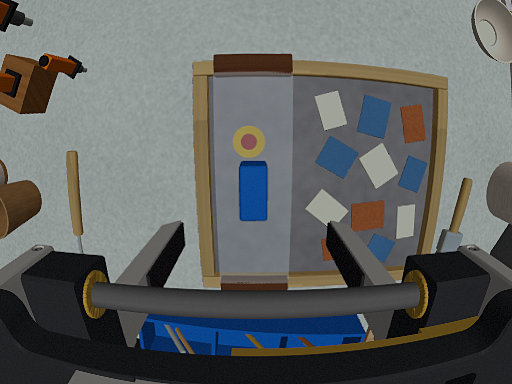

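```bash
python3 - <<'E'
from h import *
c=imaging.get_calibration("wrist");im=cv2.imread("pics/w1.png");h=cv2.cvtColor(im,cv2.COLOR_BGR2HSV)
m=cv2.inRange(h,(105,150,100),(125,255,255));m[:150]=0;m[230:]=0;m[:,:230]=0;m[:,280:]=0
x=np.argwhere(m>0);print("blue",x.min(0),x.max(0),cv2.minAreaRect(x[:,::-1].astype(np.float32)))
r=x[:,::-1].astype(np.float32)
for u,v in[(240,166),(268,166),(267,221),(240,220),(253.7,193)]:print(onz(c,u,v,.118,True))
y=cv2.inRange(h,(18,100,100),(35,255,255));y[:110]=0;y[170:]=0;y[:,:220]=0;y[:,280:]=0
x=np.argwhere(y>0);ce=(x.min(0)+x.max(0))/2;print("pad",ce,onz(c,ce[1],ce[0],.049,True))
print("rim",[onz(c,u,v,.06,True) for u,v in[(194,64),(447,76)]])
print("gripgauge")
E
```

```text
blue [165 239] [220 266] ((252.5, 192.5), (55.0, 27.0), 90.0)
[0.57999584 0.01538146 0.118     ]
[0.57724774 0.04360745 0.118     ]
[0.63593983 0.04890924 0.118     ]
[0.63761429 0.02026011 0.118     ]
[0.6067544  0.03190613 0.118     ]
pad [141.5 248.5] [0.55985917 0.02059013 0.049     ]
rim [array([ 0.47004664, -0.05330007,  0.06      ]), array([0.43120639, 0.27949777, 0.06      ])]
gripgauge
```

>>> drive_tool:
  series:
    - [0.094,[0,0,0.05],[0,0,0]]
    - [0.094,[0,0,0.1],[0,0,0]]
    - [0.094,[0,0,0.148],[0,0,0]]
    - [0.094,[0,0,0.148],[0,0,0]]
    - [0.04,[0,0,0.148],[0,0,0]]

```text
time: 2.58
tool_pos: [0.6062, 0.0321, 0.1157]
ee_rot: [-3.141, 0.005, -3.046]
wrist_force: [-0.1, -0.2, -0.2]
width: 0.0871
finger_force: 0.0
```

>>> drive_tool:
  series:
    - [0.02,[0,0,0],[0,0,0]]
    - [0.02,[0,0,0],[0,0,0]]
    - [0.02,[0,0,0],[0,0,0]]
    - [0.02,[0,0,0],[0,0,0]]
    - [0.02,[0,0,0],[0,0,0]]

```text
time: 3.2
tool_pos: [0.6047, 0.0316, 0.1125]
ee_rot: [3.141, -0.0, -3.046]
wrist_force: [0.4, 0.3, 0.4]
width: 0.0374
finger_force: 0.0
```

>>> drive_tool:
  series:
    - [0.02,[0,0,0],[0,0,0]]
    - [0.02,[0,0,0],[0,0,0]]
    - [0.02,[0,0,0],[0,0,0]]

```text
time: 3.58
tool_pos: [0.6047, 0.0312, 0.1124]
ee_rot: [-3.141, -0.0, -3.046]
wrist_force: [-1.5, -2.0, -0.9]
width: 0.0298
finger_force: 30.0
```

>>> drive_tool:
  series:
    - [0.02,[0,0.015,0],[0,0,0]]
    - [0.02,[0,0.045,0],[0,0,0]]
    - [0.02,[0,0.075,0],[0,0,0]]
    - [0.02,[0,0.105,0],[0,0,0]]
    - [0.02,[0,0.13,0],[0,0,0]]

```text
time: 4.2
tool_pos: [0.5915, 0.1623, 0.1124]
ee_rot: [-3.141, -0.001, -3.046]
wrist_force: [-0.6, -3.0, -0.2]
width: 0.0297
finger_force: 30.0
```

>>> drive_tool:
  series:
    - [0.02,[0,0.01,0],[0,0,0]]
    - [0.02,[0,0.02,0],[0,0,0]]
    - [0.02,[0,0.025,0],[0,0,0]]
    - [0.02,[0,0.03,0],[0,0,0]]
    - [0.02,[0,0.03,0],[0,0,0]]

```text
time: 4.82
tool_pos: [0.5886, 0.1913, 0.1124]
ee_rot: [3.141, -0.002, -3.046]
wrist_force: [-5.2, -0.0, 0.4]
width: 0.0301
finger_force: 30.0
```

>>> drive_tool:
  series:
    - [0.02,[0,0.004,0],[0,0,0]]
    - [0.02,[0,0.008,0],[0,0,0]]
    - [0.02,[0,0.012,0],[0,0,0]]
    - [0.02,[0,0.012,0],[0,0,0]]

```text
time: 5.32
tool_pos: [0.5875, 0.2028, 0.1124]
ee_rot: [3.141, -0.002, -3.047]
wrist_force: [-5.7, -1.3, 1.9]
width: 0.0299
finger_force: 30.0
```

>>> drive_tool:
  series:
    - [0.02,[0,0.004,0],[0,0,0]]
    - [0.02,[0,0.008,0],[0,0,0]]
    - [0.02,[0,0.008,0],[0,0,0]]

```text
time: 5.7
tool_pos: [0.5867, 0.2108, 0.1124]
ee_rot: [3.141, -0.002, -3.046]
wrist_force: [-5.4, -0.3, 2.5]
width: 0.0298
finger_force: 30.0
```

>>> drive_tool:
  series:
    - [0.02,[0,0.004,0],[0,0,0]]
    - [0.02,[0,0.008,0],[0,0,0]]
    - [0.02,[0,0.008,0],[0,0,0]]

```text
time: 6.08
tool_pos: [0.5859, 0.2188, 0.1124]
ee_rot: [3.141, -0.002, -3.046]
wrist_force: [-6.0, -1.1, 2.1]
width: 0.03
finger_force: 30.0
```

>>> drive_tool:
  series:
    - [0.02,[0,0.003,0],[0,0,0]]
    - [0.02,[0,0.006,0],[0,0,0]]
    - [0.02,[0,0.006,0],[0,0,0]]

```text
time: 6.45
tool_pos: [0.5853, 0.2246, 0.1124]
ee_rot: [3.141, -0.003, -3.047]
wrist_force: [-5.7, -1.0, 2.0]
width: 0.0297
finger_force: 30.0
```

Travelled 0.194 m with no stop felt yet; continuing gently.

>>> drive_tool:
  series:
    - [0.02,[0,0.003,0],[0,0,0]]
    - [0.02,[0,0.006,0],[0,0,0]]
    - [0.02,[0,0.006,0],[0,0,0]]

```text
time: 6.82
tool_pos: [0.5851, 0.2264, 0.1123]
ee_rot: [-3.135, -0.004, -3.049]
wrist_force: [-4.9, -12.9, 2.6]
width: 0.0302
finger_force: 30.0
```

>>> drive_tool:
  series:
    - [0.094,[0,-0.003,0],[0,0,0]]
    - [0.094,[0,-0.003,0],[0,0,0]]
    - [0.094,[0,-0.003,0],[0,0,0]]
    - [0.094,[0,-0.003,0],[0,0,0]]
    - [0.094,[0,-0.003,0],[0,0,0]]

```text
time: 7.45
tool_pos: [0.586, 0.2281, 0.1126]
ee_rot: [3.141, 0.0, -3.046]
wrist_force: [-0.4, -0.6, -0.2]
width: 0.0766
finger_force: 0.0
```

>>> drive_tool:
  series:
    - [0.094,[0,0,-0.04],[0,0,0]]
    - [0.094,[0,0,-0.09],[0,0,0]]
    - [0.094,[0,0,-0.145],[0,0,0]]
    - [0.094,[0,0,-0.19],[0,0,0]]
    - [0.094,[0,0,-0.19],[0,0,0]]

```text
time: 8.07
tool_pos: [0.5874, 0.2283, 0.3086]
ee_rot: [3.139, 0.011, -3.046]
wrist_force: [-0.0, 0.0, 0.2]
width: 0.094
finger_force: 0.0
```

>>> drive_tool:
  series:
    - [0.094,[0.015,-0.056,0],[0,0,0.1]]
    - [0.094,[0.031,-0.112,0],[0,0,0.2]]
    - [0.094,[0.046,-0.168,0],[0,0,0.3]]
    - [0.094,[0.062,-0.224,0],[0,0,0.38]]
    - [0.094,[0.077,-0.28,0],[0,0,0.38]]

```text
time: 8.7
tool_pos: [0.535, -0.0598, 0.3007]
ee_rot: [-3.142, -0.002, 2.857]
wrist_force: [-0.2, -1.4, 0.1]
width: 0.094
finger_force: 0.0
```

>>> drive_tool:
  series:
    - [0.094,[-0.006,-0.058,0],[0,0,0]]
    - [0.094,[-0.013,-0.116,0],[0,0,0]]
    - [0.094,[-0.019,-0.174,0],[0,0,0]]
    - [0.094,[-0.026,-0.232,0],[0,0,0]]
    - [0.094,[-0.0324,-0.2887,0],[0,0,0]]

```text
time: 9.32
tool_pos: [0.4851, -0.346, 0.3005]
ee_rot: [3.14, -0.002, 2.857]
wrist_force: [0.1, -0.2, -0.5]
width: 0.0938
finger_force: 0.0
```

>>> drive_tool:
  series:
    - [0.094,[0,0,0],[0,0,0]]
    - [0.094,[0,0,0],[0,0,0]]

```text
time: 9.57
tool_pos: [0.4858, -0.344, 0.3009]
ee_rot: [3.14, -0.002, 2.856]
wrist_force: [0.2, -0.1, 0.1]
width: 0.094
finger_force: 0.0
```

```bash
python3 - <<'E'
from h import *
c,im=snap("wrist","w2");print(c);o=robot.get_obs();print(o["tool_pos"],o["ee_rot"],o["joint_positions"])
E
```

```text
{'intrinsics': array([[297.31863964,   0.        , 255.09121357],
       [  0.        , 297.31863964, 195.05091709],
       [  0.        ,   0.        ,   1.        ]]), 'position': array([ 0.41506043, -0.32304377,  0.45493128]), 'rotation': array([-0.25316853, -0.00168567,  1.28664377])}
[ 0.48609136 -0.34344132  0.30159928] [ 3.14028409e+00 -1.34310380e-03  2.85775151e+00] [-7.10690065e-01  1.88874290e-01  1.11711627e+00  6.58355630e-04
  1.83736639e+00 -1.99747151e+00]
```

View pics/w2.png

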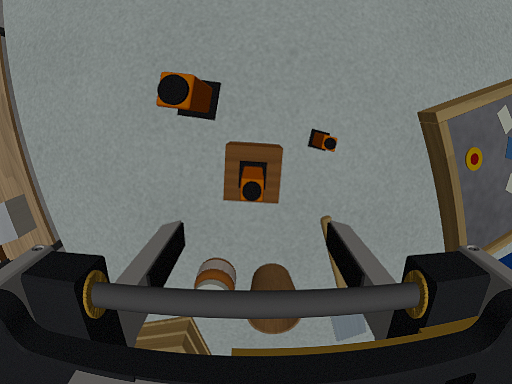

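```bash
python3 - <<'E'
from h import *
c=imaging.get_calibration("wrist");im=cv2.imread("pics/w2.png");h=cv2.cvtColor(im,cv2.COLOR_BGR2HSV)
g=cv2.inRange(h,(0,0,0),(180,255,45));g[:176]=0;g[206:]=0;g[:,:230]=0;g[:,275:]=0
k,l,s,ce=cv2.connectedComponentsWithStats(g);i=1+s[1:,4].argmax();print(s[i]);u,v=s[i,:2]+(s[i,2:4]-1)/2
print("cap",u,v,onz(c,u,v,.161,True))
def quad(nm,q,z):
    P=np.array([onz(c,*a,z,True)[:2] for a in q]);e=np.roll(P,-1,0)-P
    print(nm,P.mean(0).round(4),np.linalg.norm(e,axis=1).round(3),[round(float(np.arctan2(*t[::-1])),3) for t in e])
quad("stand",[(227,142),(283,146),(279,203),(223,201)],.065)
w=cv2.inRange(h,(5,80,30),(15,255,200));w[:135]=0;w[210:]=0;w[:,:215]=0;w[:,290:]=0
w=cv2.morphologyEx(w,cv2.MORPH_CLOSE,np.ones((9,9)))
cn=max(cv2.findContours(w,0,2)[0],key=cv2.contourArea);print(cv2.minAreaRect(cn));quad("rect",cv2.boxPoints(cv2.minAreaRect(cn)),.065)
a=cv2.imread("pics/w2.png")[130:215,210:300];cv2.imwrite("pics/w2c.png",cv2.resize(a,None,fx=6,fy=6,interpolation=cv2.INTER_CUBIC))
y=cv2.inRange(h,(18,100,100),(35,255,255));y[:,:455]=0;y[:140]=0;y[180:]=0
x=np.argwhere(y>0);x=x[x[:,1]<490];q=(x.min(0)+x.max(0))/2;print("pad",q,onz(c,q[1],q[0],.049,True))
E
```

```text
[243 182  18  19 281]
cap 251.5 191.0 [ 0.48366341 -0.34578071  0.161     ]
stand [ 0.4834 -0.3447] [0.074 0.078 0.077 0.081] [1.216, -0.334, -1.891, 2.771]
((252.2334747314453, 171.76461791992188), (56.951377868652344, 58.88510513305664), 3.5763344764709473)
rect [ 0.4815 -0.3452] [0.08  0.075 0.08  0.078] [2.776, 1.224, -0.327, -1.919]
pad [163.  468.5] [0.5632963  0.00653006 0.049     ]
```

View pics/w2c.png

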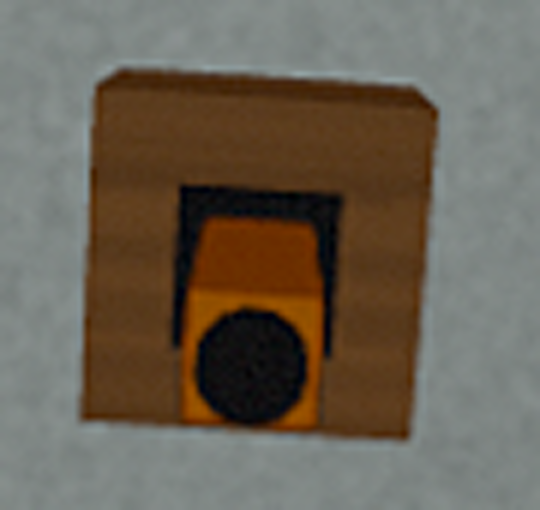

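>>> drive_tool:
  series:
    - [0.094,[0.002,-0.0025,0.04],[0,0,0.055]]
    - [0.094,[0.002,-0.0025,0.085],[0,0,0.055]]
    - [0.094,[0.002,-0.0025,0.13],[0,0,0.055]]
    - [0.094,[0.002,-0.0025,0.175],[0,0,0.055]]
    - [0.05,[0.002,-0.0025,0.175],[0,0,0.055]]

```text
time: 10.25
tool_pos: [0.4817, -0.3427, 0.1231]
ee_rot: [3.138, -0.009, 2.804]
wrist_force: [0.3, -0.2, -0.7]
width: 0.0868
finger_force: 0.0
```

>>> drive_tool:
  series:
    - [0.03,[0,0,0],[0,0,0]]
    - [0.03,[0,0,0],[0,0,0]]
    - [0.03,[0,0,0],[0,0,0]]
    - [0.03,[0,0,0],[0,0,0]]
    - [0.03,[0,0,0],[0,0,0]]

```text
time: 10.88
tool_pos: [0.4834, -0.3465, 0.1278]
ee_rot: [-3.141, 0.0, 2.802]
wrist_force: [-0.2, -0.4, -0.1]
width: 0.0372
finger_force: 0.0
```

>>> drive_tool:
  series:
    - [0.012,[0,0,0],[0,0,0]]
    - [0.012,[0,0,0],[0,0,0]]
    - [0.012,[0,0,0],[0,0,0]]
    - [0.012,[0,0,0],[0,0,0]]
    - [0.012,[0,0,0],[0,0,0]]

```text
time: 11.5
tool_pos: [0.4833, -0.3464, 0.1274]
ee_rot: [-3.142, -0.0, 2.802]
wrist_force: [-0.4, -0.9, -0.3]
width: 0.0239
finger_force: 30.0
```

>>> drive_tool:
  series:
    - [0.012,[0,0,-0.015],[0,0,0]]
    - [0.012,[0,0,-0.04],[0,0,0]]
    - [0.012,[0,0,-0.075],[0,0,0]]
    - [0.012,[0,0,-0.11],[0,0,0]]
    - [0.012,[0,0,-0.13],[0,0,0]]

```text
time: 12.12
tool_pos: [0.4839, -0.3465, 0.2612]
ee_rot: [-3.14, 0.004, 2.802]
wrist_force: [0.2, -0.8, -1.8]
width: 0.0242
finger_force: 30.0
```

>>> drive_tool:
  series:
    - [0.012,[0,0,0],[0,0,0]]
    - [0.012,[0,0,0],[0,0,0]]
    - [0.012,[0,0,0],[0,0,0]]

```text
time: 12.5
tool_pos: [0.4829, -0.3459, 0.2558]
ee_rot: [3.14, -0.003, 2.802]
wrist_force: [0.1, -0.2, -1.0]
width: 0.0239
finger_force: 30.0
```

```bash
python3 - <<'E'
from h import *
o=robot.get_obs();print(o["tool_pos"],o["ee_rot"],o["wrist_force"],o["width"])
a=[]
for n,i in(("side","s3"),("wrist","w3")):
    c,im=snap(n,i);a.append(im[:,:,::-1])
s=cv2.resize(a[0][140:300,200:340],None,fx=2.8,fy=2.8)
w=cv2.resize(a[1],(392,294));o=np.zeros((448,800,3),np.uint8);o[:s.shape[0],:s.shape[1]]=s;o[:294,400:792]=w;cv2.imwrite("pics/c3.png",o)
E
```

```text
[ 0.48287684 -0.34589059  0.25580008] [ 3.14028870e+00 -2.85191784e-03  2.80181878e+00] [ 0.06739707 -0.21520501 -1.02740851] 0.023944618046298806
```

View pics/c3.png

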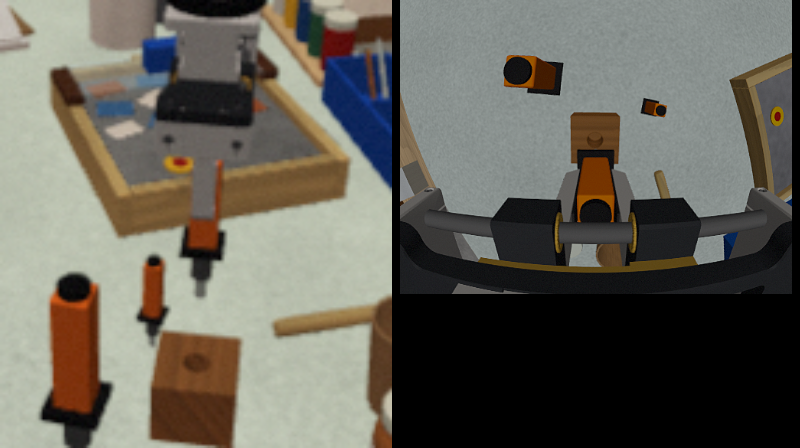

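>>> drive_tool:
  series:
    - [0.012,[0.01,0.05,0],[0,0,0]]
    - [0.012,[0.02,0.11,0],[0,0,0]]
    - [0.012,[0.03,0.17,0],[0,0,0]]
    - [0.012,[0.04,0.23,0],[0,0,0]]
    - [0.012,[0.0495,0.29,0],[0,0,0]]

```text
time: 13.22
tool_pos: [0.5332, -0.0545, 0.2571]
ee_rot: [3.141, -0.0, 2.801]
wrist_force: [0.1, -0.6, -2.1]
width: 0.0239
finger_force: 30.0
```

>>> drive_tool:
  series:
    - [0.012,[0,0,0],[0,0,0]]
    - [0.012,[0,0,0],[0,0,0]]
    - [0.012,[0,0,0],[0,0,0]]

```text
time: 13.6
tool_pos: [0.5331, -0.0578, 0.2572]
ee_rot: [-3.141, -0.0, 2.8]
wrist_force: [0.1, -0.3, -2.2]
width: 0.024
finger_force: 30.0
```

```bash
cat > pad.py <<'E'
from h import *
def pad(n,f):
    c,im=snap(n,f);h=cv2.cvtColor(im,cv2.COLOR_RGB2HSV)
    y=cv2.inRange(h,(20,170,100),(33,255,255))
    k,l,s,ce=cv2.connectedComponentsWithStats(cv2.morphologyEx(y,cv2.MORPH_CLOSE,np.ones((7,7))))
    for i in range(1,k):
        if s[i,4]>40:
            u,v=s[i,:2]+(s[i,2:4]-1)/2
            print(n,s[i],onz(c,u,v,.049,n=="wrist").round(4))
if __name__=="__main__":
    for n in("wrist","side","scene"): pad(n,n+"4")
    o=robot.get_obs();print(o["tool_pos"],o["ee_rot"],o["wrist_force"],o["joint_positions"])
E
python3 pad.py
```

```text
wrist [305 163  31  31 569] [0.5588 0.0203 0.049 ]
wrist [202 280   7  50 187] [ 0.6856 -0.1904  0.049 ]
wrist [301 280   8  50 191] [ 0.7349 -0.0513  0.049 ]
wrist [ 102  335  296   21 2402] [ 0.7844 -0.1562  0.049 ]
side [259 195  11   7  57] [0.5577 0.0155 0.049 ]
scene [259 210  11   9  79] [0.5633 0.0199 0.049 ]
scene [442 221  14  16 111] [0.8986 0.4676 0.049 ]
[ 0.53319007 -0.05777758  0.25745274] [-3.14151067e+00 -1.49213298e-04  2.79944596e+00] [-0.19609708  0.42204555 -1.53006416] [-2.13635523e-01  5.31208948e-02  1.35393127e+00 -6.30325231e-05
  1.73469898e+00 -1.44229544e+00]
```

>>> drive_tool:
  series:
    - [0.012,[0.001,0.042,0],[0,0,0]]
    - [0.012,[0.0017,0.082,0.01],[0,0,0]]
    - [0.012,[0.0017,0.082,0.04],[0,0,0]]
    - [0.012,[0.0017,0.082,0.07],[0,0,0]]
    - [0.012,[0.0017,0.082,0.08],[0,0,0]]

```text
time: 14.38
tool_pos: [0.5579, 0.0209, 0.1751]
ee_rot: [-3.14, -0.004, 2.801]
wrist_force: [0.2, -0.4, -1.5]
width: 0.0239
finger_force: 30.0
```

>>> drive_tool:
  series:
    - [0.012,[0,0,0],[0,0,0]]
    - [0.012,[0,0,0],[0,0,0]]
    - [0.012,[0,0,0],[0,0,0]]

```text
time: 14.75
tool_pos: [0.5598, 0.0213, 0.1792]
ee_rot: [3.141, 0.003, 2.801]
wrist_force: [0.2, 0.2, -1.8]
width: 0.0237
finger_force: 30.0
```

```bash
python3 - <<'E'
from h import *
o=robot.get_obs();print(o["tool_pos"],o["ee_rot"],o["wrist_force"],o["width"])
c,s=snap("side","s5");c,g=snap("scene","g5")
o=np.zeros((400,800,3),np.uint8);o[:,:395]=cv2.resize(s[130:230,215:314,::-1],(395,400),interpolation=cv2.INTER_CUBIC);o[:,400:795]=cv2.resize(g[140:240,215:314,::-1],(395,400),interpolation=cv2.INTER_CUBIC);cv2.imwrite("pics/c5.png",o)
E
```

```text
[0.55983674 0.02125048 0.17921045] [3.14067004e+00 2.78931115e-03 2.80148482e+00] [ 0.15913213  0.22916586 -1.8116933 ] 0.023719994106066306
```

View pics/c5.png

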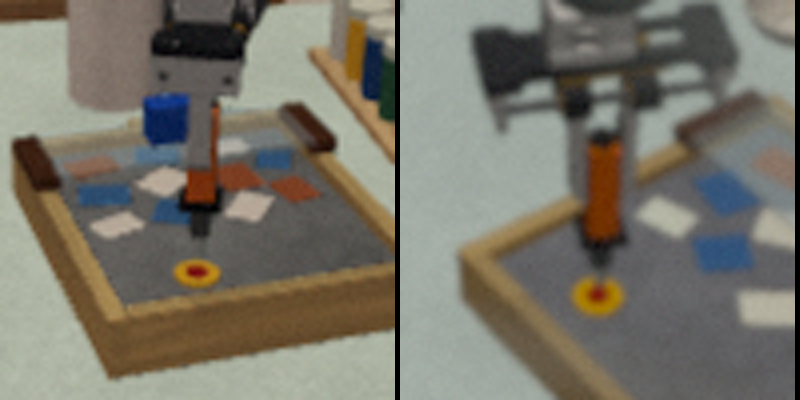

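>>> drive_tool:
  series:
    - [0.012,[0,0,0.006],[0,0,0]]
    - [0.012,[0,0,0.012],[0,0,0]]
    - [0.012,[0,0,0.016],[0,0,0]]
    - [0.012,[0,0,0.019],[0,0,0]]
    - [0.012,[0,0,0.019],[0,0,0]]

```text
time: 15.48
tool_pos: [0.5588, 0.0215, 0.1587]
ee_rot: [-3.142, -0.001, 2.802]
wrist_force: [-1.9, -0.6, 1.4]
width: 0.0242
finger_force: 30.0
```

>>> drive_tool:
  series:
    - [0.012,[0,0,0.002],[0,0,0]]
    - [0.012,[0,0,0.0035],[0,0,0]]
    - [0.012,[0,0,0.0035],[0,0,0]]
    - [0.012,[0,0,0.0035],[0,0,0]]
    - [0.012,[0,0,0.0035],[0,0,0]]

```text
time: 16.1
tool_pos: [0.5589, 0.0215, 0.1552]
ee_rot: [3.142, -0.0, 2.802]
wrist_force: [-1.7, 0.2, 3.4]
width: 0.024
finger_force: 30.0
```

```bash
python3 - <<'E'
from h import *
F=[]
for i in range(4):
    c,s=snap("side" if i%2 else "scene",f"e{i}");o=robot.get_obs();F.append(o["wrist_force"])
print(np.mean(F,0),o["tool_pos"],o["ee_rot"],o["time"],o["finger_force"])
a=cv2.imread("pics/e1.png");b=cv2.imread("pics/e0.png")
q=np.hstack([cv2.resize(a[130:230,215:314],(395,400),interpolation=cv2.INTER_CUBIC),cv2.resize(b[140:240,215:314],(395,400),interpolation=cv2.INTER_CUBIC)]);cv2.imwrite("pics/c6.png",q)
E
```

```text
[-3.20552031 -0.10077735  3.24211402] [0.55895463 0.02150747 0.15505963] [ 3.14154805e+00 -2.80074780e-04  2.80181556e+00] 16.3 29.997787177562714
```

View pics/c6.png

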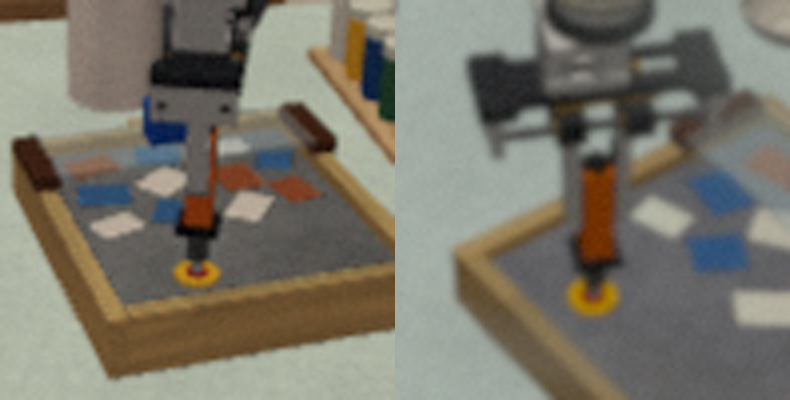

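The gauge stands upright on the red dot, about 8 mm in with roughly 5 N on it, and the bridge is at its stop, so I'm handing in.

```bash
python3 -c "
from bench import robot
print(robot.close_job())"
```

```text
the job is handed in; nothing more can be done
None
```

The job is handed in, but the hand-in returned no verdict: the bridge is at its far stop, and the gauge is held upright on the red dot with the plunger about 8 mm in and roughly 5 N downward (estimated from arm height and wrist force), plus about 3 N of sideways force I left in place.

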